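# Load a glass-bottom multiwell plate into a microscope stage adapter and clamp it

## Task

Load the black multiwell plate into the bay of the stage adapter: swing the adapter's clamp lever clear, slide the plate along the adapter's floor up to the back stop without lifting it, then swing the lever fully shut again so that its sprung roller holds the plate in the corner against back stop and datum rail. The plate has a thin glass bottom: push it gently, never with more than about 10 N, and leave the other things on the desk where they are.

Things in the scene. Friction and masses are not known exactly. Their poses are not given: they have to be found in the camera images.
- holder: Stage adapter, fixed: a flat aluminium tray; origin on the desk, x = loading direction, z up. In its frame (mm) the tray spans x -172 to 152, y -80 to 78, its floor is at z = 8. At negative x is the bare loading apron where the plate waits, at positive x the bay with a window in its floor. At negative y an ear carries the clamp lever.
- bay (a point): Centre of the bay's floor, at holder (75, 0, 8) mm, axes as the holder's: the plate's origin is here when home. In this frame (mm): back stop 11 high, its two sprung buttons reach out to x = 64 and give up to 4 under 2.5 to 10 N; rails 6 high, x = -61 to 73, datum rail's face at y = 43, the other's at -46; from x = -61 back to -125 lead-ins flare by 25 mm a side.
- plate: Black 24-well plate with glass bottom, 128 (its x) by 86 (its y) by 14.4 mm high, 80 to 170 g, corners cut at 45 degrees by 8 mm; origin at the centre of its underside. It starts on the loading apron, x within 0.1 rad of the holder's x. Over 12 N of pressure breaks it (a grip is too much): push it at its rear (-x) edge, tips just above the floor.
- lever (a joint): Clamp lever's angle, rad: 0 = fully shut (on its own end stop), 1.15 = open; opens anticlockwise from above, stays where left (4 N at the knob). Shut, its arm points at 135 degrees in the holder's frame and its sprung roller bars the plate's way; from 0.6 on the plate passes. Shut behind the plate, the roller gives 4 mm and presses the cut rear corner with 3 N; it takes up 2 to 3 mm.
- lever_pivot (a point): Upright pivot axis of the lever, at floor level, at holder (48.2, -76.5, 8) mm. The roller (14 mm in diameter) is 50 mm from it.
- lever_knob (a point): Middle of the black upright knob on the lever's arm: 14 mm in diameter, 30 mm tall, 62 mm from the pivot axis; its middle is 49 mm and its top 64 mm above the desk, the arm's top 29 mm, the plate's top 22 mm.
- coverslip_box: Bystander: small light-blue lidded box, 32 x 32 x 25 mm, origin under its centre; leave it alone.
- slide_mailer: Bystander: flat white plastic mailer, 37 x 84 x 13 mm, origin under its centre; leave it alone.
- lens_cleaner: Bystander: clear pump bottle, 35 mm wide and 108 mm tall, origin under its centre; leave it alone.
Mind the look-alikes: they are no part of the job. There is more than one size of the plate; the job needs the larger.

How it is judged:
By the outcome, as a careful person would: the job done as asked, in the order asked, and still so for the second after the job is handed in, with the robot touching nothing.
It also fails if it takes over 58 s, if anything falls off the work surface, if the arm or the gripper's body presses on something with over 40 N, if the wrist force passes 120 N, or if a joint passes its speed limit or range.

## Robot

A 7-joint arm with a two-finger parallel gripper is mounted at the origin on a cart in front of the work surface, level with it; the furniture and walls round the work are solid. World frame = base frame: x ahead of the robot, y to its left, z up, the work surface at z = 0. Lengths are in m, angles in degrees, forces in N, time in s.
With the tool pointing down it reaches from about 0.425 to 0.875 m from the base axis. Payload 4.7 kg.
Tool frame: the origin (TCP) lies at the very end of the fingers, on their centre line; the grasp point (between the pads) lies 19 mm behind it; z points along the fingers, y is the line along which they close (so a half turn about z gives the same grasp; the last joint's range is limited). The gripper opens to 87 mm and grips with 3 to 60 N. Pads are 19 mm wide; open, the fingers measure 117 mm over their backs; the gripper's body (75 mm by 190 mm) begins 51 mm behind the grasp point.
Start: joints at [66.755, 18.392, -4.016, 83.108, 1.295, 78.541, -3.26], TCP at [0.265, -0.594, 0.223] pointing down, gripper open.
Joint ranges: [-163.93, 163.93], [-17.29, 119.83], [-79.2, 71.16], [3.27, 140.29], [-89.18, 269.18], [5.43, 117.66], [-154.24, 154.24]. Speed limits (degrees/s): [147.25, 147.25, 180, 180, 180, 180, 180].

## Interface

Orientations are given as [roll, pitch, yaw] about the fixed x, y, z axes, in that order (R = Rz(yaw) Ry(pitch) Rx(roll)).
In Python, from cell import get_obs, cams, ticket, finder gives the robot as it stands.
- The arm moves only by the shell command python3 -m creep 'ROWS' [FORCE]. ROWS is text: rows parted by semicolons, each of 5 numbers parted by spaces: the shift along the world's x, y, z in m, then the turn about the world's z in degrees, then the finger opening in m, from 0 to 0.087. A call has 1 to 8 rows; each row shifts and turns the commanded pose from where the row before left it; what a row does not reach is not made up. A row lasts 1/8 s, in which the tool goes at most 62.5 mm and 10.7 degrees, less where a joint would pass 70% of its speed; a pose out of reach is approached as far as the arm can. A call with a gripper value outside its range is refused whole. The fingers move at their own pace and stop on an object; FORCE is the grip in N (left out, the last holds). Time passes only in rows, so rows that do not move let the fingers close. It gives the time, the measured TCP pose, the force, the opening and the grip force at its end, in the units of the state.
- get_obs(): the state, without advancing time (a new reading comes with each control period).
- cams.read_camera(name): name is "scene" or "top" or "wrist"; returns the picture (480x640x3 uint8, red, green, blue); there is no depth.
- cams.calibration(name): a dict with "fx", "fy", "cx", "cy" (pixels), "k1" (the pictures are not rectified: a ray, as slopes to the right and down, at radius r is drawn at 1 + k1 r^2 times it, then the intrinsics apply), "extrinsics" (4x4, takes a point from world to camera coordinates). Camera axes: x right, y down, z forward; pixel columns grow to the right and rows downward; lengths in m; the calibration is good to about 2 mm. A picture is of the moment at which its call begins: read the wrist's pose just before it. calibration takes no time and is no camera call; for the wrist camera it gives the pose at the moment of the call.
- ticket.sign_off(): hands the job in; it is judged then, once.
Trained networks look in the newest picture that a camera, given by its name, has taken for a name from the list of things; names that differ only in an ending like _2 or _b are one class to them, and where a whole thing is asked for, a point or a joint stands for the part that bears it (a point fixed in the world has none). Each returns a list of dicts, best first, with "p" (0 to 1); they miss things now and then, are a little off and sometimes report something else, mostly with a low value. They report only what shows in the picture. A call takes as long as a camera call. They do not tell look-alikes from the thing itself.
- finder.masks_of(name, camera): "mask" (480x640 bool, what is visible of it) and "xy" ([column, row] in pixels, amid what is visible of it).
- finder.tip_of(name, camera): "xy" ([column, row] in pixels: a listed point, or the origin of a listed thing).
The state is a dict: "time_s": time; "qpos": joint angles; "joint_velocities": joint speeds; "effort": joint torques, N m; "tool_pos": TCP position; "tool_rot": TCP orientation; "force": force on the tool from outside, world axes, zero at the start; "wrist_torque": the same for the moment, N m; "grip_width": finger opening in m; "grasp_force": force on a finger pad.
Only numpy, scipy, OpenCV 4.12 (cv2) and the standard library are available. Lean on these libraries where they do the work, as an engineer would, in place of code of your own. Each camera call takes 0.05 s, during which the arm holds its last target. There are 200 camera calls.

## Working session

There is one attempt and no reset: what is moved stays moved. The work goes in short steps, Python scripts to look and compute and a shell command to move; the robot and the scene stay as the last step left them, time stands still between calls to the robot, and variables do not carry over. Pictures are saved under pics/ and viewed, at most 12 in all, crops included, and the job is handed in when it is done.

```bash
mkdir -p pics; ls
cat > h.py <<'E'
import numpy as np,cv2
from cell import get_obs,cams,ticket,finder
def ray(cam,px,C=None):
    C=C or cams.calibration(cam)
    p=np.array([[(px[0]-C['cx'])/C['fx'],(px[1]-C['cy'])/C['fy']]])[0]
    u=p.copy()
    for _ in range(30): u=p/(1+C['k1']*(u@u))
    E=np.array(C['extrinsics']);R=E[:3,:3];t=E[:3,3]
    return -R.T@t, R.T@np.array([u[0],u[1],1])
def at(cam,px,z,C=None):
    o,d=ray(cam,px,C); return o+d*(z-o[2])/d[2]
def proj(cam,P,C=None):
    C=C or cams.calibration(cam);E=np.array(C['extrinsics'])
    c=E[:3,:3]@np.array(P)+E[:3,3];u=c[:2]/c[2];u=u*(1+C['k1']*(u@u))
    return np.array([C['fx']*u[0]+C['cx'],C['fy']*u[1]+C['cy']])
E
python3 - <<'E'
from h import *
for c in ['top','scene']:
    im=cams.read_camera(c); cv2.imwrite(f'pics/{c}0.png',im[:,:,::-1])
    for n in ['holder','plate','lever','lever_knob','lever_pivot','bay','coverslip_box','slide_mailer','lens_cleaner']:
        try:
            print(c,n,[(np.round(d['xy']).tolist(),round(d['p'],2)) for d in finder.tip_of(n,c)[:4]])
        except Exception as e: print(n,e)
print(get_obs()['tool_pos'],get_obs()['tool_rot'],get_obs()['time_s'])
E
```

```text
pics
top holder [([268.0, 196.0], 0.92)]
top plate [([398.0, 312.0], 0.69), ([236.0, 192.0], 0.57)]
lever it knows: bay, coverslip_box, holder, lens_cleaner, lever_knob, lever_pivot, plate, slide_mailer
top lever_knob [([267.0, 207.0], 0.74), ([238.0, 190.0], 0.36)]
top lever_pivot [([285.0, 231.0], 0.6)]
top bay [([301.0, 202.0], 0.97)]
top coverslip_box [([349.0, 292.0], 0.49)]
top slide_mailer [([214.0, 291.0], 0.96)]
top lens_cleaner [([414.0, 191.0], 0.91)]
scene holder [([245.0, 281.0], 0.88)]
scene plate [([212.0, 298.0], 0.73), ([270.0, 255.0], 0.36)]
lever it knows: bay, coverslip_box, holder, lens_cleaner, lever_knob, lever_pivot, plate, slide_mailer
scene lever_knob [([258.0, 268.0], 0.74)]
scene lever_pivot [([294.0, 281.0], 0.57)]
scene bay [([272.0, 258.0], 0.73)]
scene coverslip_box [([394.0, 262.0], 0.6)]
scene slide_mailer [([325.0, 373.0], 0.6)]
scene lens_cleaner [([322.0, 192.0], 0.87)]
[ 0.26488639 -0.59359917  0.22261348] [1.79994452e+02 2.17572689e-03 2.40488525e+01] 0.9
```

View pics/top0.png

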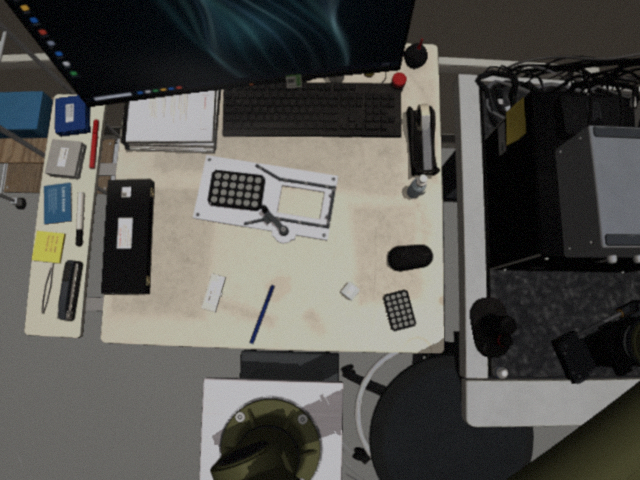

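View pics/scene0.png

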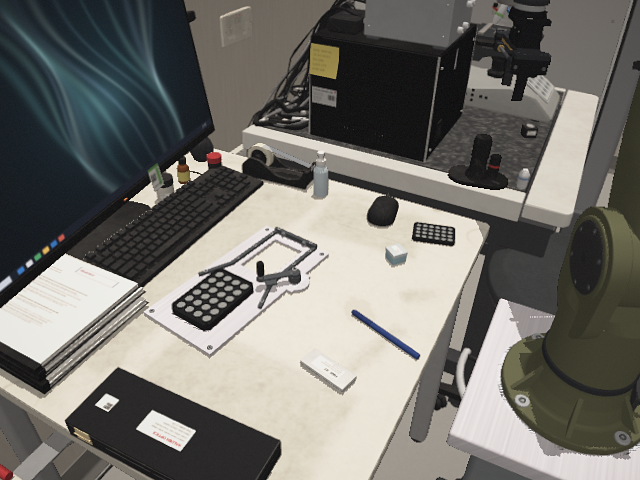

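The larger plate is the one waiting on the adapter's apron at top (236,189) / scene (212,298). The one at top (398,312) / scene (433,233) lies loose on the desk and is smaller. The lever knob is near top (265,209), and the bay window is near (301,202). I'll compute coarse poses and confirm the sizes.

Run:
```python
from h import *
im=cams.read_camera('top')
def near(l,p): return min(l,key=lambda d:np.hypot(*(np.array(d['xy'])-p)))
for n,p,z in [('holder',(268,196),.008),('plate',(236,189),.022),('plate',(398,312),.0144)]:
    m=near(finder.masks_of(n,'top'),p)['mask'].astype(np.uint8)
    c=max(cv2.findContours(m,0,2)[0],key=cv2.contourArea)[:,0]
    w=np.array([at('top',q,z)[:2] for q in c])*1000
    r=cv2.minAreaRect(w.astype(np.float32)); print(n,r, cv2.boxPoints(r).round().tolist())
for n,p,z in [('lever_knob',(267,207),.049),('lever_pivot',(285,231),.008),('bay',(301,202),.008),('holder',(268,196),0),('coverslip_box',(349,292),0),('slide_mailer',(214,291),0),('lens_cleaner',(414,191),0)]:
    print(n,at('top',near(finder.tip_of(n,'top'),p)['xy'],z).round(3))
im=cv2.resize(im[140:350,180:440],None,fx=3,fy=2.85,interpolation=cv2.INTER_CUBIC);cv2.imwrite('pics/crop.png',im[:,:,::-1])
```

```text
holder ((565.3641357421875, 35.71479797363281), (327.7163391113281, 183.6103057861328), 82.26219940185547) [[452.0, -114.0], [634.0, -139.0], [678.0, 186.0], [496.0, 210.0]]
plate ((585.0028076171875, 100.63961029052734), (131.0373077392578, 88.86016845703125), 84.15071868896484) [[534.0, 40.0], [623.0, 31.0], [636.0, 161.0], [547.0, 170.0]]
plate ((315.4255676269531, -285.0965270996094), (90.00228881835938, 61.28069305419922), 15.143640518188477) [[264.0, -267.0], [280.0, -326.0], [367.0, -303.0], [351.0, -244.0]]
lever_knob [0.54  0.029 0.049]
lever_pivot [ 0.492 -0.015  0.008]
bay [ 0.556 -0.052  0.008]
holder [0.574 0.021 0.   ]
coverslip_box [ 0.349 -0.172  0.   ]
slide_mailer [0.349 0.145 0.   ]
lens_cleaner [ 0.59  -0.321  0.   ]
```

View pics/crop.png

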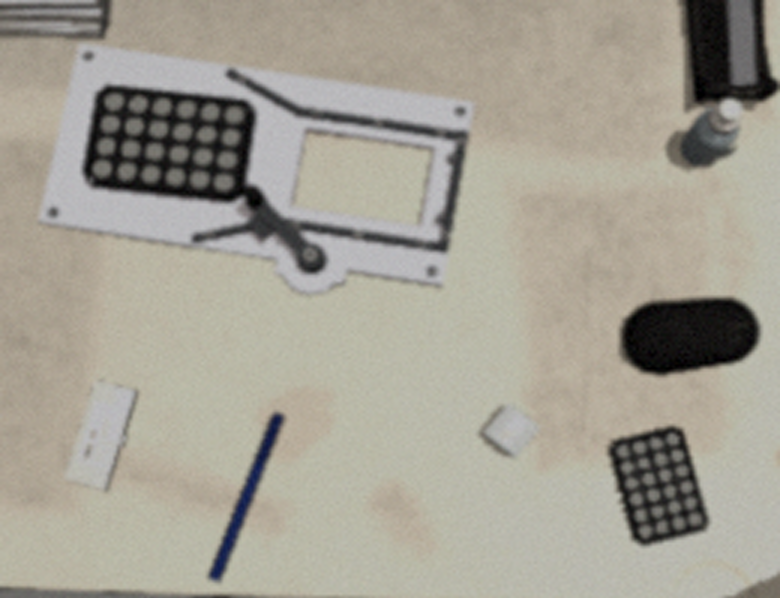

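The crop confirms it. The apron plate measures 131x89 mm by mask, which matches 128x86. The loose one at top (398,312) is 90x61 mm, so it's the decoy. I'll move the wrist camera over the work.

```bash
python3 -m creep '0 0.02 0.03 0 0.03;0.02 0.055 0.01 2 0.03;0.025 0.057 0 2 0.03;0.025 0.057 0 2 0.03;0.025 0.057 0 2 0.03;0.025 0.057 0 2 0.03;0.025 0.057 0 2 0.03;0.025 0.057 0 1 0.03' 5; python3 -m creep '0.02 0.057 0 0 0.03;0.02 0.057 0 0 0.03;0.01 0.05 0 0 0.03;0 0 0 0 0.03;0 0 0 0 0.03'
python3 - <<'E'
from h import *
o=get_obs();print(o['time_s'],o['tool_pos'],o['tool_rot'])
C=cams.calibration('wrist');im=cams.read_camera('wrist');cv2.imwrite('pics/w1.png',im[:,:,::-1])
E=np.array(C['extrinsics']);print('cam',-E[:3,:3].T@E[:3,3],E[:3,:3].round(2).tolist())
for n in ['plate','holder','lever_knob','lever_pivot','bay']: print(n,[(np.round(d['xy']).tolist(),round(d['p'],2)) for d in finder.tip_of(n,'wrist')[:3]])
E
```

```text
time_s: 2.45
tool_pos: [0.4355, -0.1747, 0.263]
tool_rot: [179.9, -0.0, 37.1]
force: [1.7, -0.5, 0.6]
grip_width: 0.0305
grasp_force: 0.0
time_s: 3.08
tool_pos: [0.4848, -0.0134, 0.2626]
tool_rot: [180.0, 0.0, 37.0]
force: [0.3, -0.9, 0.6]
grip_width: 0.03
grasp_force: 0.0
3.075 [ 0.48479291 -0.01339627  0.26258874] [1.79957680e+02 3.80686727e-02 3.70365001e+01]
cam [0.53615767 0.02649205 0.42432202] [[0.6, -0.8, 0.0], [-0.77, -0.58, 0.24], [-0.19, -0.15, -0.97]]
plate [([292.0, 50.0], 0.88)]
holder [([345.0, 109.0], 0.62)]
lever_knob [([319.0, 136.0], 0.93)]
lever_pivot [([328.0, 195.0], 0.66)]
bay []
```

View pics/w1.png

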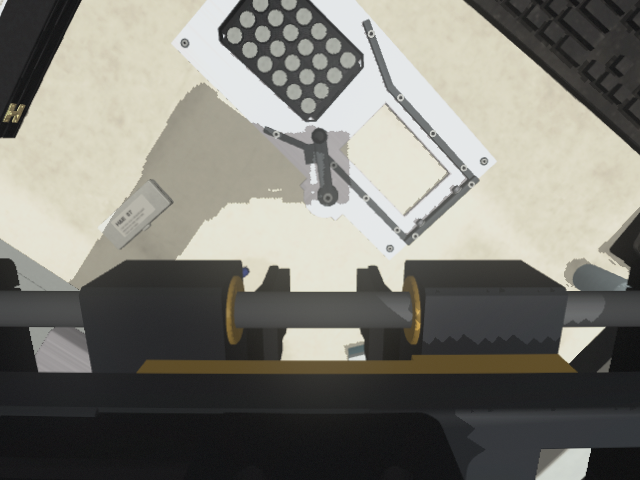

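The wrist view shows these tray corners: (494,160), (389,257) and (173,42). The knob top is at (319,135), the pivot at (328,196), and the plate's front corners are near (363,62) and (311,121). Now I'll solve for the holder pose.

Run:
```python
from h import *
im=cams.read_camera('wrist');C=cams.calibration('wrist')
g=cv2.cvtColor(im,cv2.COLOR_RGB2GRAY)
P=np.array([[494,160],[389,257],[173,42]],np.float32).reshape(-1,1,2)
S=cv2.cornerSubPix(cv2.GaussianBlur(g,(3,3),0),P.copy(),(6,6),(-1,-1),(3,50,.01))[:,0];print(S)
W=np.array([at('wrist',p,.008,C)[:2] for p in S])*1000
L=np.array([[152,78],[152,-80],[-172,-80]],float)
Lc=L-L.mean(0);Wc=W-W.mean(0)
th=np.arctan2((Lc[:,0]*Wc[:,1]-Lc[:,1]*Wc[:,0]).sum(),(Lc*Wc).sum());R=np.array([[np.cos(th),-np.sin(th)],[np.sin(th),np.cos(th)]])
t=W.mean(0)-R@L.mean(0);print('yaw',np.degrees(th),'org',t,'res',(W-(L@R.T+t)).round(1).tolist())
def l2w(a):return (R@np.array(a)+t).round(1)
def w2l(p):return ((p[:2]*1000-t)@R).round(1)
print('pivot',l2w([48.2,-76.5]),'bay',l2w([75,0]))
for a in (135,135+66): print('knob',a,l2w([48.2+62*np.cos(np.radians(a)),-76.5+62*np.sin(np.radians(a))]))
print('seen knob',w2l(at('wrist',(319,135),.064,C)),'net',w2l(at('wrist',(319,136),.049,C)),'pivot',w2l(at('wrist',(328,196),.03,C)))
k=[d for d in finder.masks_of('plate','wrist')][0]['mask'].astype(np.uint8)
c=max(cv2.findContours(k,0,2)[0],key=cv2.contourArea)[:,0]
w=np.array([at('wrist',q,.0224,C)[:2]*1000 for q in c]);l=(w-t)@R
r=cv2.minAreaRect(l.astype(np.float32));print('plate vis local',r);print(cv2.boxPoints(r).round(1).tolist())
np.savez('pose.npz',R=R,t=t)
```

```text
[[488.7127  159.81909]
 [388.65863 251.782  ]
 [173.       42.     ]]
yaw -98.0620490358418 org [576.46234917  28.34489405] res [[-6.1, 3.6], [5.6, 2.4], [0.5, -5.9]]
pivot [494.   -8.6] bay [565.9 -45.9]
knob 135 [543.5  28.6]
knob 201 [480.1  51.8]
seen knob [  2.9 -39.6] net [  3.4 -40.3] pivot [ 52.4 -76.5]
plate vis local ((-75.24266052246094, -0.09759140014648438), (128.31600952148438, 86.9771728515625), 1.8964896202087402)
[[-140.8000030517578, 41.20000076293945], [-137.89999389648438, -45.70000076293945], [-9.699999809265137, -41.400001525878906], [-12.600000381469727, 45.5]]
```

Run:
```python
from h import *
from scipy.optimize import least_squares
im=cams.read_camera('wrist');C=cams.calibration('wrist')
k=finder.masks_of('holder','wrist')[0]['mask'].astype(np.uint8)
for d in finder.masks_of('plate','wrist')[:1]: k|=d['mask'].astype(np.uint8)
g=im.astype(int).min(2); wh=((g>175)&(np.ptp(im.astype(int),axis=2)<14)).astype(np.uint8)
print(k.sum(),(wh&k).sum())
W=np.array([at('wrist',q,.008,C)[:2]*1000 for cc in cv2.findContours(k,0,cv2.CHAIN_APPROX_NONE)[0] for q in cc[:,0] if 3<q[0]<637 and 3<q[1]<255])
def loc(p,W):
    c,s=np.cos(p[2]),np.sin(p[2]);return (W-p[:2])@np.array([[c,-s],[s,c]])
p=np.array([576.4,28.3,np.radians(-98.06)])
for tol in (10,6,4,3):
    l=loc(p,W)
    a=(abs(l[:,1]-78)<tol)&(l[:,0]<145);b=(abs(l[:,1]+80)<tol)&((l[:,0]<5)|(l[:,0]>95))&(l[:,0]<145);e=(abs(l[:,0]-152)<tol)&(abs(l[:,1])<72)
    f=lambda p:np.r_[loc(p,W[a])[:,1]-78,loc(p,W[b])[:,1]+80,loc(p,W[e])[:,0]-152]
    p=least_squares(f,p,loss='soft_l1').x
print(a.sum(),b.sum(),e.sum(),p[:2],np.degrees(p[2]),np.abs(f(p)).mean(), np.mean(f(p)[:a.sum()]),np.mean(f(p)[a.sum():a.sum()+b.sum()]),np.mean(f(p)[-e.sum():]))
R=np.array([[np.cos(p[2]),-np.sin(p[2])],[np.sin(p[2]),np.cos(p[2])]]);t=p[:2]
l2w=lambda a:(R@np.array(a)+t).round(1)
w2l=lambda q:((q[:2]*1000-t)@R).round(1)
print('pivot',l2w([48.2,-76.5]),'bay',l2w([75,0]))
for a in (135,157,179,201): print('knob',a,l2w([48.2+62*np.cos(np.radians(a)),-76.5+62*np.sin(np.radians(a))]))
print('seen knob',w2l(at('wrist',(319,135),.064,C)),'pivot',w2l(at('wrist',(328,196),.03,C)))
c=max(cv2.findContours(finder.masks_of('plate','wrist')[0]['mask'].astype(np.uint8),0,2)[0],key=cv2.contourArea)[:,0]
l=(np.array([at('wrist',q,.0224,C)[:2]*1000 for q in c])-t)@R
print('plate',cv2.minAreaRect(l.astype(np.float32)))
np.savez('pose.npz',R=R,t=t)
for x,y in [(152,78),(152,-80),(-172,-80),(48.2,-76.5)]: print(proj('wrist',[*(l2w([x,y])/1000),.008],C).round())
```

```text
39415 20272
157 161 99 [574.45212005  21.87836761] -98.13810064042985 0.6576780867888435 0.2849628032048579 -0.41577042649157286 -0.25068475540009033
pivot [491.9 -15. ] bay [563.8 -52.4]
knob 135 [541.5  22.2]
knob 157 [524.   38.1]
knob 179 [501.7  46.2]
knob 201 [478.1  45.4]
seen knob [ -4.2 -38.6] pivot [ 45.4 -75.4]
plate ((-82.37023162841797, 0.9511566162109375), (128.45574951171875, 86.62112426757812), 2.44728946685791)
[498. 163.]
[390. 262.]
[173.  44.]
[329. 196.]
```

```bash
python3 -m creep '0.0265 0.022 0 4.5 0.034;0.0265 0.022 -0.02 4.5 0.034;0 0 -0.05 0 0.034;0 0 -0.05 0 0.034;0 0 -0.04 0 0.034;0 0 0 0 0.034;0 0 0 0 0.034'
python3 - <<'E'
from h import *
for c in ['wrist','top']:
    im=cams.read_camera(c)
    l=finder.tip_of('lever_knob',c);print(c,[(np.round(d['xy']).tolist(),round(d['p'],2),at(c,d['xy'],.049).round(4)) for d in l[:2]])
    if c=='wrist':cv2.imwrite('pics/w2.png',im[:,:,::-1])
E
```

```text
time_s: 4.55
tool_pos: [0.5391, 0.0316, 0.1042]
tool_rot: [179.9, -0.1, 46.1]
force: [0.2, 0.0, 0.3]
grip_width: 0.034
grasp_force: 0.0
wrist [([319.0, 256.0], 0.61, array([0.5355, 0.0316, 0.049 ]))]
top []
```

View pics/w2.png

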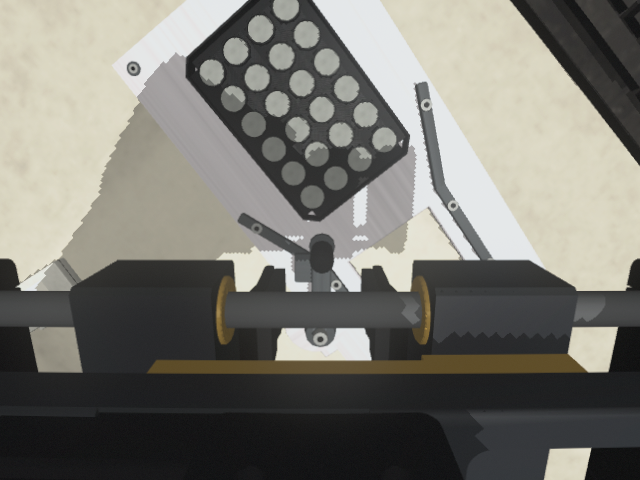

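The knob's centred between the fingers, with its top at (321,242), and the arm is in line with the tool. I'll descend, narrow the gap and check.

```bash
python3 -m creep '-0.002 0 -0.03 0 0.034;0 0 -0.032 0 0.034;0 0 0 0 0.02;0 0 0 0 0.02;0 0 0 0 0.02' 5 && python3 -m creep '-0.0075 0.0062 0 9 0.02;-0.0084 0.0049 0 9 0.02;-0.0091 0.0036 0 9 0.02;-0.0095 0.0021 0 9 0.02;-0.0097 0.0006 0 9 0.02;-0.0097 -0.0009 0 9 0.02;0 0 0 0 0.02;0 0 0 0 0.02'
```

```text
time_s: 5.38
tool_pos: [0.5373, 0.0315, 0.0423]
tool_rot: [179.9, -0.1, 46.0]
force: [0.2, -0.3, -0.4]
grip_width: 0.0212
grasp_force: 0.0
time_s: 6.38
tool_pos: [0.4833, 0.0479, 0.0415]
tool_rot: [179.9, 0.0, 99.9]
force: [1.5, 0.3, 1.2]
grip_width: 0.0201
grasp_force: 1.0
```

```bash
python3 -m creep '0 0 0 0 0.036;0 0 0.03 0 0.036;0 0 0.05 -6 0.036;0.03 0.035 0.02 -6 0.036;0.03 0.035 0.03 -6 0.036;0.03 0.04 0 0 0.036;0.025 0.03 0 0 0.036;0 0 0 0 0.036';  python3 - <<'E'
from h import *
z=np.load('pose.npz');R,t=z['R'],z['t']
for c in ['top','wrist']:
    im=cams.read_camera(c);C=cams.calibration(c)
    if c=='wrist':cv2.imwrite('pics/w3.png',im[:,:,::-1])
    for n,zz in (('lever_knob',.049),('lever_pivot',.03)):
        print(c,n,[(np.round(d['xy']).tolist(),round(d['p'],2),((at(c,d['xy'],zz)[:2]*1000-t)@R).round(1)) for d in finder.tip_of(n,c)[:2]])
    for d in finder.masks_of('plate',c)[:2]:
        q=max(cv2.findContours(d['mask'].astype(np.uint8),0,2)[0],key=cv2.contourArea)[:,0]
        l=(np.array([at(c,p,.0224,C)[:2]*1000 for p in q])-t)@R
        print(c,d['p'],cv2.minAreaRect(l.astype(np.float32)),l.min(0),l.max(0))
E
```

```text
time_s: 7.38
tool_pos: [0.5966, 0.191, 0.1693]
tool_rot: [-179.8, -0.1, 82.2]
force: [-0.7, 0.9, -0.1]
grip_width: 0.0358
grasp_force: 0.0
top lever_knob [([254.0, 232.0], 0.83, array([-13.4, -95.8])), ([270.0, 200.0], 0.47, array([  6.7, -16.3]))]
top lever_pivot [([285.0, 230.0], 0.75, array([ 51.7, -76.5]))]
top 0.98 ((338.2507629394531, -212.92237854003906), (59.89924621582031, 86.72996520996094), 23.29326629638672) [ 300.48766222 -259.65842439] [ 378.48890364 -164.8494302 ]
top 0.73 ((-79.67704772949219, 0.5156936645507812), (133.55624389648438, 90.75306701660156), 4.377899169921875) [-147.24442971  -47.40814464] [-12.74641007  45.78815622]
wrist lever_knob []
wrist lever_pivot []
wrist 0.62 ((-126.25338745117188, -1.2099266052246094), (47.69981384277344, 86.15347290039062), 0.9579161405563354) [-150.53986545  -44.26932158] [-101.95669665   41.76027323]
```

View pics/w3.png

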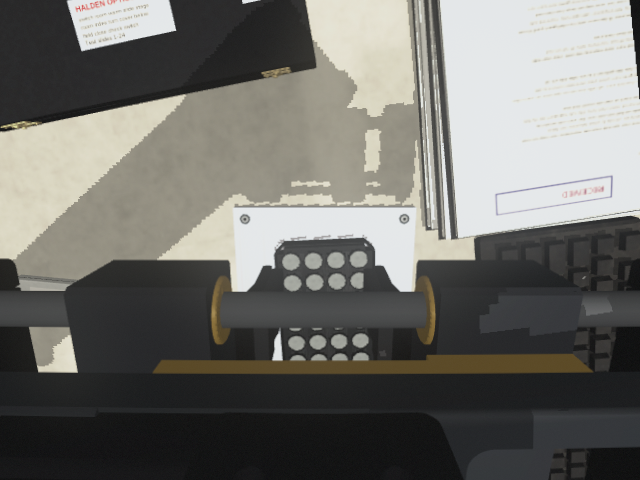

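The lever is open at about 1.07 rad. In the wrist view, the tray's rear edge runs from (235,207) to (414,207) and the plate's rear edge from about (284,241) to (368,239). I'll locate both relative to the TCP.

Run:
```python
from h import *
z=np.load('pose.npz');R,t=z['R'],z['t'];C=cams.calibration('wrist')
L=lambda p,zz:((at('wrist',p,zz,C)[:2]*1000-t)@R).round(1)
for p in [(234,206),(415,206)]: print('tray',L(p,.008))
for p in [(275,249),(284,241),(368,239),(375,246)]: print('plate',L(p,.0224))
o=get_obs();print('tcp',((o['tool_pos'][:2]*1000-t)@R).round(1),o['tool_rot'][2])
print(proj('wrist',o['tool_pos'],C),proj('top',[.5984,.188,.02]))
im=cams.read_camera('top');print(finder.masks_of('plate','top')[0]['p'])
```

```text
tray [-175.6  -78.6]
tray [-175.8   77.2]
plate [-141.3  -42.6]
plate [-148.3  -34.8]
plate [-150.1   35.8]
plate [-144.    41.9]
tcp [-166.3   -1.1] 81.96299716825183
[325.50742205 288.36729863] [200.13068705 184.17771303]
0.82
```

```bash
python3 -m creep '0.001 0.008 -0.02 0 0.036;0 0 -0.05 0 0.036;0 0 -0.05 0 0.036;0 0 -0.02 0 0.036;0 0 -0.01 0 0.036;0 0 0 0 0.036;0 0 0 0 0.036'
```

```text
time_s: 8.75
tool_pos: [0.5993, 0.1966, 0.0224]
tool_rot: [179.8, -0.1, 82.1]
force: [1.0, -0.3, 0.7]
grip_width: 0.0358
grasp_force: 0.0
```

```bash
python3 -m creep '0 0 -0.005 0 0.036;0 0 -0.005 0 0.036;0 0 0 0 0.036;0 0 0 0 0.036'; python3 -m creep '-0.0006 -0.004 0 0 0.036;-0.0006 -0.004 0 0 0.036;-0.0006 -0.004 0 0 0.036;-0.0006 -0.004 0 0 0.036;-0.0006 -0.004 0 0 0.036;0 0 0 0 0.036'
```

```text
time_s: 9.25
tool_pos: [0.598, 0.1959, 0.0106]
tool_rot: [180.0, 0.0, 82.1]
force: [-0.1, 0.9, 0.2]
grip_width: 0.0361
grasp_force: 0.0
time_s: 10.0
tool_pos: [0.5951, 0.1753, 0.0106]
tool_rot: [180.0, 0.0, 82.0]
force: [0.2, -0.1, -0.1]
grip_width: 0.036
grasp_force: 0.0
```

```bash
python3 -m creep '-0.0007 -0.005 0 0 0.036;-0.0007 -0.005 0 0 0.036;-0.0007 -0.005 0 0 0.036;-0.0007 -0.005 0 0 0.036;-0.0007 -0.005 0 0 0.036;-0.0007 -0.005 0 0 0.036;-0.0007 -0.005 0 0 0.036;0 0 0 0 0.036'
python3 - <<'E'
from h import *
z=np.load('pose.npz');R,t=z['R'],z['t'];c='top';C=cams.calibration(c)
im=cams.read_camera(c);cv2.imwrite('pics/t2.png',cv2.resize(im[130:270,170:370],None,fx=4,fy=4,interpolation=2)[:,:,::-1])
o=get_obs();print('tcp',((o['tool_pos'][:2]*1000-t)@R).round(1))
E
```

```text
time_s: 11.0
tool_pos: [0.5901, 0.14, 0.0105]
tool_rot: [-180.0, 0.0, 82.0]
force: [-0.6, -0.3, -0.0]
grip_width: 0.0359
grasp_force: 0.0
tcp [-119.6   -1.3]
```

View pics/t2.png

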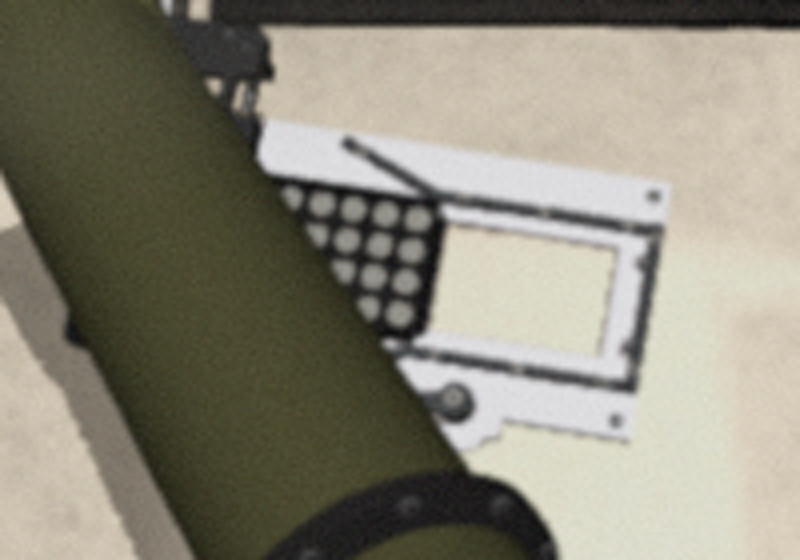

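The plate's front has reached the bay mouth between the rails, slightly toward the datum rail, with its front edge near crop (435,270). I'll keep pushing and watch the force.

```bash
python3 -m creep '-0.0007 -0.005 0 0 0.036;-0.0007 -0.005 0 0 0.036;-0.0007 -0.005 0 0 0.036;-0.0007 -0.005 0 0 0.036;0 0 0 0 0.036'; python3 -m creep '-0.0007 -0.005 0 0 0.036;-0.0007 -0.005 0 0 0.036;-0.0007 -0.005 0 0 0.036;-0.0007 -0.005 0 0 0.036;-0.0007 -0.005 0 0 0.036;-0.0007 -0.005 0 0 0.036;0 0 0 0 0.036'
```

```text
time_s: 11.68
tool_pos: [0.5873, 0.1199, 0.0105]
tool_rot: [-180.0, 0.0, 82.0]
force: [0.5, 0.6, -0.1]
grip_width: 0.0361
grasp_force: 0.0
time_s: 12.55
tool_pos: [0.5831, 0.09, 0.0105]
tool_rot: [180.0, 0.0, 82.0]
force: [-0.0, 0.3, 0.1]
grip_width: 0.0358
grasp_force: 0.0
```

```bash
python3 -m creep '-0.0007 -0.005 0 0 0.036;-0.0007 -0.005 0 0 0.036;-0.0007 -0.005 0 0 0.036;-0.0007 -0.005 0 0 0.036;-0.0007 -0.005 0 0 0.036;0 0 0 0 0.036'; python3 -m creep '-0.0007 -0.005 0 0 0.036;-0.0007 -0.005 0 0 0.036;-0.0007 -0.005 0 0 0.036;-0.0007 -0.005 0 0 0.036;-0.0004 -0.003 0 0 0.036;0 0 0 0 0.036';python3 - <<'E'
from h import *
z=np.load('pose.npz');R,t=z['R'],z['t'];c='top';C=cams.calibration(c)
im=cams.read_camera(c);cv2.imwrite('pics/t3.png',cv2.resize(im[150:260,230:360],None,fx=5,fy=5,interpolation=2)[:,:,::-1])
o=get_obs();print('tcp',((o['tool_pos'][:2]*1000-t)@R).round(1))
E
```

```text
time_s: 13.3
tool_pos: [0.5796, 0.065, 0.0105]
tool_rot: [-180.0, 0.0, 82.0]
force: [-0.5, 0.1, 0.6]
grip_width: 0.0364
grasp_force: 0.0
time_s: 14.05
tool_pos: [0.5763, 0.0424, 0.0105]
tool_rot: [-180.0, 0.0, 82.0]
force: [0.3, -0.4, 0.0]
grip_width: 0.036
grasp_force: 0.0
tcp [-20.8  -1.1]
```

View pics/t3.png

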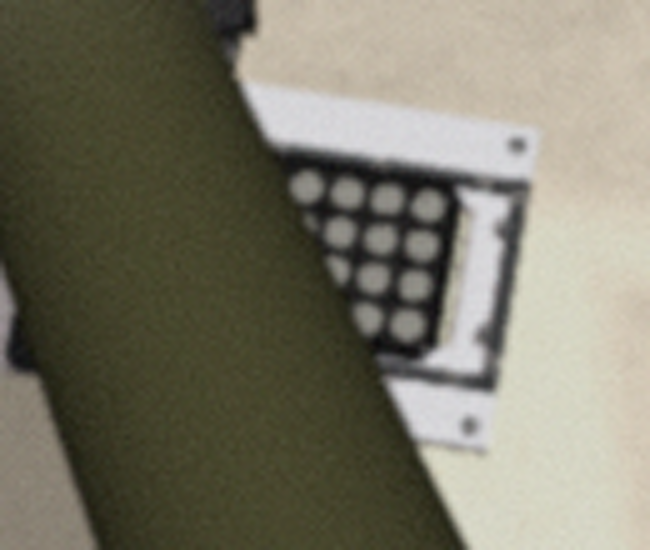

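The plate is square between the rails. Its front edge is near crop (450,270) and the buttons are near (490,280), which leaves about 18 mm.

```bash
python3 -m creep '-0.0006 -0.004 0 0 0.036;-0.0006 -0.004 0 0 0.036;-0.0004 -0.003 0 0 0.036;-0.0003 -0.002 0 0 0.036;0 0 0 0 0.036'; for i in 1; do :; done; python3 -m creep '-0.0001 -0.001 0 0 0.036;0 0 0 0 0.036;0 0 0 0 0.036'; python3 -m creep '-0.0001 -0.001 0 0 0.036;0 0 0 0 0.036;0 0 0 0 0.036'
```

```text
time_s: 14.72
tool_pos: [0.5745, 0.0295, 0.0105]
tool_rot: [-180.0, 0.0, 82.0]
force: [-0.2, 0.3, 0.5]
grip_width: 0.0357
grasp_force: 0.0
time_s: 15.1
tool_pos: [0.5744, 0.0289, 0.0106]
tool_rot: [180.0, 0.0, 82.1]
force: [-0.1, 0.4, -0.8]
grip_width: 0.0362
grasp_force: 0.0
time_s: 15.48
tool_pos: [0.5743, 0.0279, 0.0106]
tool_rot: [180.0, 0.0, 82.1]
force: [-0.2, -0.2, 0.1]
grip_width: 0.0359
grasp_force: 0.1
```

```bash
python3 -m creep '-0.0001 -0.001 0 0 0.036;0 0 0 0 0.036;-0.0002 -0.001 0 0 0.036;0 0 0 0 0.036;0 0 0 0 0.036'; python3 -m creep '-0.0001 -0.001 0 0 0.036;0 0 0 0 0.036;0 0 0 0 0.036'; python3 -m creep '-0.0001 -0.0005 0 0 0.036;0 0 0 0 0.036;0 0 0 0 0.036'
```

```text
time_s: 16.1
tool_pos: [0.574, 0.0257, 0.0106]
tool_rot: [180.0, 0.0, 82.0]
force: [-1.1, 0.5, 0.1]
grip_width: 0.0359
grasp_force: 0.0
time_s: 16.48
tool_pos: [0.5739, 0.0248, 0.0106]
tool_rot: [180.0, 0.0, 82.0]
force: [-1.0, -0.6, -0.4]
grip_width: 0.0362
grasp_force: 0.0
time_s: 16.85
tool_pos: [0.5738, 0.0245, 0.0106]
tool_rot: [180.0, -0.0, 82.1]
force: [0.0, 0.5, 1.0]
grip_width: 0.036
grasp_force: 0.3
```

```bash
python3 -m creep '-0.0001 -0.001 0 0 0.036;0 0 0 0 0.036;0 0 0 0 0.036'; python3 -m creep '-0.0001 -0.001 0 0 0.036;0 0 0 0 0.036;0 0 0 0 0.036'
python3 - <<'E'
from h import *
c='top';im=cams.read_camera(c);cv2.imwrite('pics/t4.png',cv2.resize(im[165:250,275:350],None,fx=7,fy=7,interpolation=2)[:,:,::-1])
f=[get_obs()['force']]
for i in range(8): cams.read_camera('top'); f.append(get_obs()['force'])
print(np.mean(f,0))
E
```

```text
time_s: 17.23
tool_pos: [0.5738, 0.0242, 0.0106]
tool_rot: [180.0, -0.0, 82.1]
force: [1.3, 3.1, -1.3]
grip_width: 0.0359
grasp_force: 1.6
time_s: 17.6
tool_pos: [0.5737, 0.0232, 0.0107]
tool_rot: [180.0, -0.1, 82.1]
force: [0.6, 5.3, -0.6]
grip_width: 0.0363
grasp_force: 2.6
[ 0.68985996  4.89281978 -0.5658914 ]
```

View pics/t4.png

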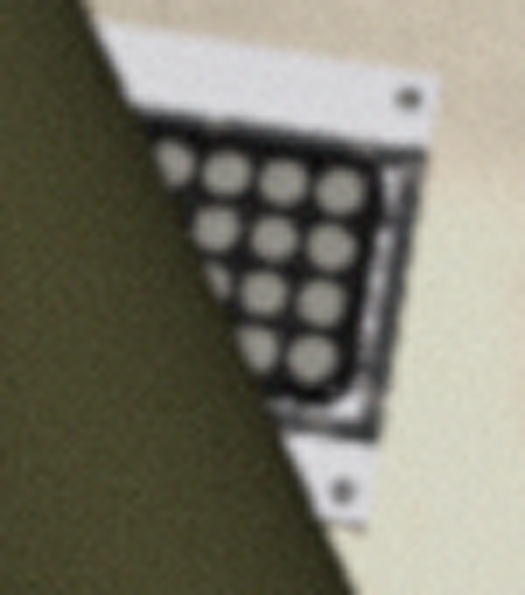

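The push force is about 5 N and the plate sits on both buttons (front edge near crop (375,270)). I'll back off, rise and go to the knob.

```bash
python3 -m creep '0.0007 0.005 0 0 0.036;0.0014 0.01 0 0 0.036;0 0 0.04 0 0.034;0 0 0.05 8 0.034;-0.03 0.004 0.03 8 0.034;-0.03 0.003 0 0 0.034;-0.031 0.003 0 0 0.034;0 0 0 0 0.034'
python3 - <<'E'
from h import *
c='wrist';im=cams.read_camera(c);cv2.imwrite('pics/w5.png',im[:,:,::-1])
for n,zz in (('lever_knob',.049),('lever_pivot',.03)): print(n,[(np.round(d['xy']).tolist(),round(d['p'],2),at(c,d['xy'],zz).round(4)) for d in finder.tip_of(n,c)[:2]])
cams.read_camera('top')
print([(d['xy'],at('top',d['xy'],.049)) for d in finder.tip_of('lever_knob','top')])
print([(d['xy'],at('top',d['xy'],.008)) for d in finder.tip_of('plate','top')])
E
```

```text
time_s: 19.05
tool_pos: [0.4829, 0.0467, 0.1305]
tool_rot: [-179.9, 0.2, 98.1]
force: [0.8, 0.2, 0.4]
grip_width: 0.0338
grasp_force: 0.0
lever_knob [([328.0, 238.0], 0.69, array([0.4873, 0.0496, 0.049 ]))]
lever_pivot [([327.0, 304.0], 0.58, array([ 0.495 , -0.0052,  0.03  ]))]
[([256.5, 229.6], array([0.48670357, 0.0442304 , 0.049     ]))]
[([298.3, 202.4], array([ 0.56235313, -0.04633107,  0.008     ])), ([398.5, 313.4], array([ 0.30737262, -0.28436588,  0.008     ])), ([268.9, 198.2], array([0.57087375, 0.02389099, 0.008     ]))]
```

View pics/w5.png

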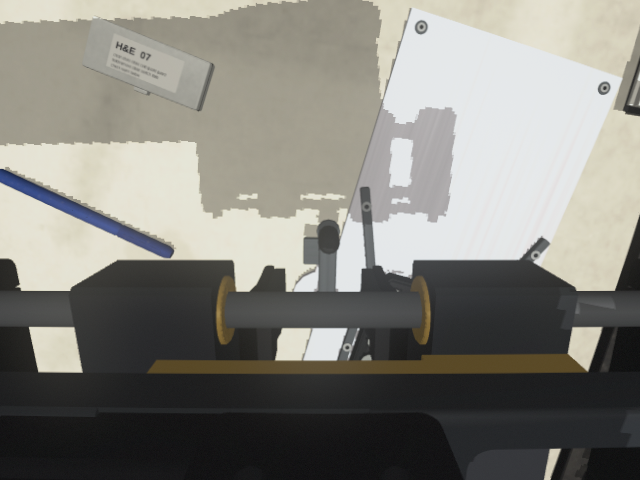

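```bash
python3 -m creep '0.003 0.001 -0.04 0 0.034;0 0 -0.03 0 0.034;0 0 -0.018 0 0.034;0 0 0 0 0.02;0 0 0 0 0.02;0 0 0 0 0.02' 5 && python3 -m creep '0.0098 0.0005 0 -9 0.02;0.0096 -0.0011 0 -9 0.02;0.0094 -0.0026 0 -9 0.02;0.0089 -0.0041 0 -9 0.02;0.0081 -0.0053 0 -9 0.02;0.0071 -0.0066 0 -9 0.02;0 0 0 0 0.02;0 0 0 0 0.02'
```

```text
time_s: 20.1
tool_pos: [0.4887, 0.0484, 0.0437]
tool_rot: [179.9, 0.0, 98.0]
force: [0.6, 0.4, 0.4]
grip_width: 0.0215
grasp_force: 0.0
time_s: 21.1
tool_pos: [0.5412, 0.0294, 0.0432]
tool_rot: [179.9, -0.1, 44.2]
force: [-0.4, -0.2, -0.1]
grip_width: 0.0198
grasp_force: 0.0
```

```bash
python3 -m creep '0.0013 -0.0015 0 -2 0.02;0.0013 -0.0015 0 -2 0.02;0 0 0 0 0.02;0 0 0 0 0.02'; python3 -m creep '0.0013 -0.0015 0 -2 0.02;0.0012 -0.0016 0 -1 0.02;0 0 0 0 0.02;0 0 0 0 0.02'
```

```text
time_s: 21.6
tool_pos: [0.5432, 0.0268, 0.0427]
tool_rot: [-180.0, -0.0, 40.1]
force: [-2.9, 3.4, 3.9]
grip_width: 0.0201
grasp_force: 2.1
time_s: 22.1
tool_pos: [0.5459, 0.0235, 0.0427]
tool_rot: [-180.0, -0.0, 37.0]
force: [-3.2, 4.0, 3.1]
grip_width: 0.0201
grasp_force: 2.4
```

```bash
python3 -m creep '0.0012 -0.0016 0 -1 0.02;0 0 0 0 0.02;0 0 0 0 0.02'; python3 -m creep '0.0012 -0.0016 0 -1 0.02;0 0 0 0 0.02;0 0 0 0 0.02'
```

```text
time_s: 22.48
tool_pos: [0.5464, 0.0227, 0.0426]
tool_rot: [-179.9, 0.0, 36.1]
force: [-4.8, 6.1, 5.5]
grip_width: 0.0201
grasp_force: 3.5
time_s: 22.85
tool_pos: [0.5465, 0.0223, 0.0425]
tool_rot: [-179.8, 0.1, 35.1]
force: [-7.2, 8.0, 6.0]
grip_width: 0.0211
grasp_force: 5.0
```

```bash
python3 -m creep '0.0012 -0.0016 0 0 0.02;0 0 0 0 0.02'; python3 -m creep '-0.003 0.004 0 0 0.034;-0.0015 0.002 0 0 0.034;0 0 0 0 0.034;0 0 0.04 0 0.034;0 0 0.06 0 0.034;-0.03 -0.04 0.04 0 0.034;-0.025 -0.03 0.04 0 0.034;0 0 0 0 0.034'
python3 - <<'E'
from h import *
z=np.load('pose.npz');R,t=z['R'],z['t']
for c in ['wrist','top']:
    im=cams.read_camera(c);C=cams.calibration(c)
    if c=='wrist':cv2.imwrite('pics/w6.png',im[:,:,::-1])
    for n,zz in (('lever_knob',.049),('lever_pivot',.008),('bay',.008)): print(c,n,[(np.round(d['xy']).tolist(),round(d['p'],2),((at(c,d['xy'],zz)[:2]*1000-t)@R).round(1)) for d in finder.tip_of(n,c)[:2]])
    for d in finder.masks_of('plate',c)[:2]:
        q=max(cv2.findContours(d['mask'].astype(np.uint8),0,2)[0],key=cv2.contourArea)[:,0]
        l=(np.array([at(c,p,.0224,C)[:2]*1000 for p in q])-t)@R
        print(c,d['p'],cv2.minAreaRect(l.astype(np.float32)))
E
```

```text
time_s: 23.1
tool_pos: [0.5478, 0.0205, 0.0426]
tool_rot: [-179.8, 0.1, 35.1]
force: [-6.8, 7.3, 6.5]
grip_width: 0.025
grasp_force: 5.0
time_s: 24.1
tool_pos: [0.4914, -0.0488, 0.225]
tool_rot: [179.6, -0.1, 34.7]
force: [0.2, 0.1, -0.4]
grip_width: 0.0338
grasp_force: 0.0
wrist lever_knob [([284.0, 118.0], 0.64, array([ -1.6, -35.7]))]
wrist lever_pivot [([295.0, 188.0], 0.96, array([ 44.4, -79.8]))]
wrist bay []
wrist 0.89 ((70.302001953125, -1.6334762573242188), (128.6868896484375, 86.70281219482422), 0.02253536880016327)
top lever_knob []
top lever_pivot []
top bay []
top 0.7 ((120.783203125, -27.518592834472656), (62.389923095703125, 36.41895294189453), 38.00968551635742)
```

View pics/w6.png

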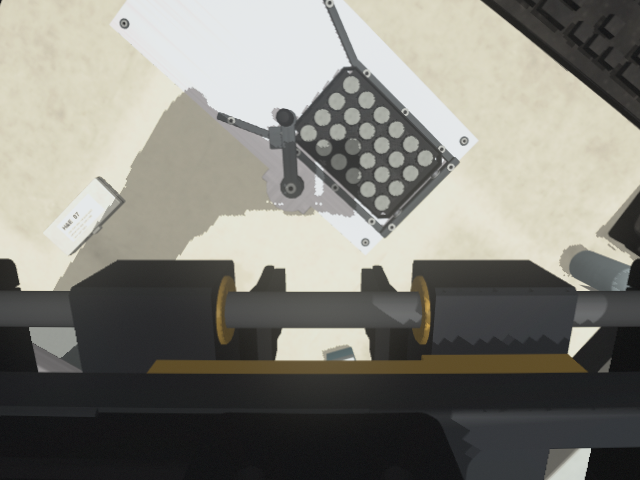

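The plate is in the corner, but the final press opened the fingers because the 5 N grip yielded. So I can't be sure the lever reached its stop. I'll measure its angle.

Run:
```python
from h import *
z=np.load('pose.npz');R,t=z['R'],z['t'];C=cams.calibration('wrist')
L=lambda p,zz:((at('wrist',p,zz,C)[:2]*1000-t)@R)
for zp in (.029,.034,.04):
    v=L((285,116),.064)-L((291,187),zp);print(zp,v.round(1),np.hypot(*v).round(1),np.degrees(np.arctan2(v[1],v[0])))
print(at('wrist',(285,116),.064,C))
# holder-edge direction in this view (datum rail ends)
for p in [(125,23),(464,141),(365,242)]: print('screw',L(p,.008).round(1))
```

```text
0.029 [-42.4  44.1] 61.2 133.917131183779
0.034 [-42.3  43.3] 60.6 134.32391976757555
0.04 [-42.2  42.4] 59.8 134.8229614567534
[0.54010926 0.02890557 0.064     ]
screw [-167.5  -74.7]
screw [131.7  63.9]
screw [133.1 -72.2]
```

The measured angle is about 134–135°, so it looks shut. I'll make sure with one firmer press that the grip can hold.

```bash
python3 -m creep '0.025 0.037 0 1 0.034;0.024 0.038 -0.03 1 0.034;0 0 -0.05 0 0.034;0 0 -0.05 0 0.034;0 0 -0.03 0 0.034;0 0 -0.02 0 0.034;0 0 0 0 0.034;0 0 0 0 0.034' 40
```

```text
time_s: 25.6
tool_pos: [0.5407, 0.0305, 0.0429]
tool_rot: [179.9, -0.1, 37.1]
force: [0.9, -0.6, -0.4]
grip_width: 0.0339
grasp_force: 0.0
```

```bash
python3 -m creep '0.0018 -0.0024 0 0 0.034;0.0018 -0.0024 0 0 0.034;0 0 0 0 0.02;0 0 0 0 0.02;0 0 0 0 0.02' 40; python3 -m creep '0.0012 -0.0016 0 0 0.02;0.0012 -0.0016 0 0 0.02;0 0 0 0 0.02;0 0 0 0 0.02'
```

```text
time_s: 26.22
tool_pos: [0.5431, 0.0256, 0.0416]
tool_rot: [180.0, 0.0, 37.1]
force: [-0.5, 0.8, -0.4]
grip_width: 0.0209
grasp_force: 0.0
time_s: 26.72
tool_pos: [0.5454, 0.0224, 0.0416]
tool_rot: [-180.0, 0.0, 37.1]
force: [-0.7, 0.7, -0.1]
grip_width: 0.02
grasp_force: 0.5
```

```bash
python3 -m creep '0.0006 -0.0008 0 0 0.02;0.0006 -0.0008 0 0 0.02;0 0 0 0 0.02;0 0 0 0 0.02'; python3 -m creep '0.0006 -0.0008 0 0 0.02;0 0 0 0 0.02;0 0 0 0 0.02'
```

```text
time_s: 27.22
tool_pos: [0.5456, 0.0222, 0.0415]
tool_rot: [-179.9, 0.1, 37.1]
force: [-3.6, 4.2, 2.8]
grip_width: 0.0202
grasp_force: 2.7
time_s: 27.6
tool_pos: [0.5456, 0.0222, 0.0414]
tool_rot: [-179.8, 0.1, 37.1]
force: [-4.6, 4.7, 3.2]
grip_width: 0.0199
grasp_force: 3.6
```

```bash
python3 -m creep '0.0012 -0.0016 0 0 0.02;0.0012 -0.0016 0 0 0.02;0 0 0 0 0.02;0 0 0 0 0.02'; python3 -m creep '-0.003 0.004 0 0 0.034;-0.002 0.0026 0 0 0.034;-0.0015 0.002 0 0 0.034;0 0 0 0 0.034;0 0 0.04 0 0.034;0 0 0.06 0 0.034;-0.03 -0.04 0.04 0 0.034;-0.025 -0.03 0.04 0 0.034'
python3 - <<'E'
from h import *
z=np.load('pose.npz');R,t=z['R'],z['t'];c='wrist'
im=cams.read_camera(c);C=cams.calibration(c)
L=lambda p,zz:((at(c,p,zz,C)[:2]*1000-t)@R)
k,p=[finder.tip_of(n,c)[0]['xy'] for n in ('lever_knob','lever_pivot')]
v=L(k,.049)-L(p,.008);print(k,p,v,np.degrees(np.arctan2(v[1],v[0])))
d=finder.masks_of('plate',c)[0]
q=max(cv2.findContours(d['mask'].astype(np.uint8),0,2)[0],key=cv2.contourArea)[:,0]
print(cv2.minAreaRect(((np.array([at(c,s,.0224,C)[:2]*1000 for s in q])-t)@R).astype(np.float32)))
for s in [(125,23),(464,141),(365,242)]: pass
cv2.imwrite('pics/w7.png',cv2.resize(im[60:260,200:480],None,fx=2.8,fy=2.8,interpolation=2)[:,:,::-1])
E
```

```text
time_s: 28.1
tool_pos: [0.5459, 0.022, 0.0413]
tool_rot: [-179.5, 0.2, 37.2]
force: [-10.7, 9.7, 8.7]
grip_width: 0.0202
grasp_force: 7.1
time_s: 29.1
tool_pos: [0.4882, -0.0453, 0.222]
tool_rot: [179.9, 0.0, 37.0]
force: [0.5, -1.3, 0.3]
grip_width: 0.034
grasp_force: 0.0
[295.3, 117.4] [299.6, 184.9] [-44.48726883  43.7213508 ] 135.4974884286835
((79.64566040039062, 2.6321678161621094), (130.04803466796875, 87.90156555175781), 0.268503874540329)
```

View pics/w7.png

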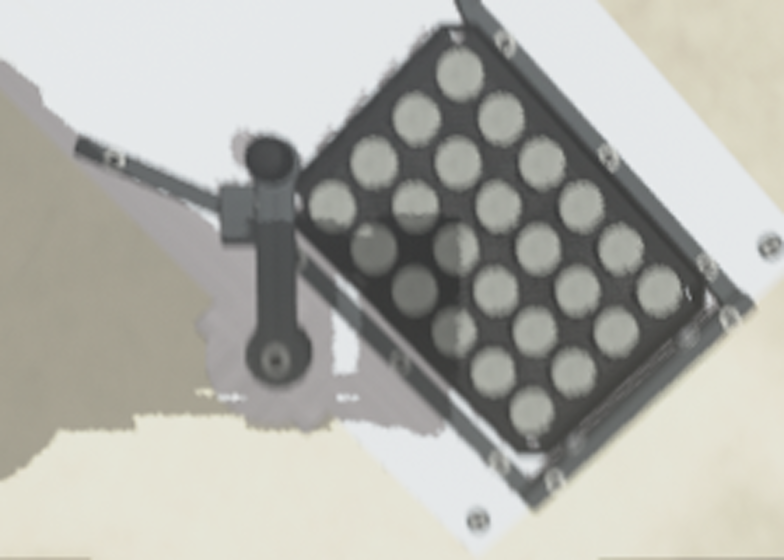

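The plate sits against the datum rail (right long side, no gap) and the back-stop buttons. The lever is on its end stop at 135°, with its roller at the cut rear corner near crop (300,190). The bystanders are untouched and the robot is clear.

```bash
python3 -c "
from cell import ticket
print(ticket.sign_off())"
```

```text
the job is handed in; nothing more can be done
None
```

The larger plate is in the bay against the back stop and datum rail, the lever is shut on its end stop, and the job was handed in at about 29 s with a highest measured push on the plate of about 5 N.

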